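# Re-lid the washed canister and grinder, then hold the grinder's press-lid at slow speed

## Task

The washed coffee canister and the cordless grinder are dry: put each of the two lids lying on the worktop back on the container it belongs to (wooden lid on the blue canister, dark grey lid with the orange pad on the cream grinder), seated level. Then give the grinder a slow test run: press its lid down about halfway through the travel of the orange spring collar, not right through to the stop, and keep it there; finish while you are still holding it pressed, without letting go. Leave the tumbler, bowl, bottle and spoon where they are, and do not knock the canister over.

Things in the scene. Friction and masses are not known exactly. Their poses are not given: they have to be found in the camera images.
- grinder: Cordless press-lid grinder that stays put on non-slip feet: round cream housing 98 mm in diameter, 112 mm high to its shoulder, open steel bowl (70 mm across) with a blade inside, orange spring collar on top. Origin: centre of its underside on the worktop; z up.
- ring_top (a point): Centre of the top face of the grinder's orange spring collar (outer diameter 88 mm, inner 68 mm, open in the middle); 125 mm above the worktop when not pressed. The collar moves straight down with the lid that stands on it, into the housing. z up.
- press_ring (a joint): Travel of the orange collar in m: 0 = up, grows as it is pressed down, 0.011 = hard stop (full speed). It runs slow around halfway (0.003 to 0.008). Spring: 3 N before it starts to move, plus 0.6 N per mm, so about 6.3 N at halfway; it springs back when let go. The lid's weight alone does not move it. A thin black line round the collar meets the housing at about halfway.
- grinder_lid: The grinder's dark grey round lid, 90 g, 64 mm high, standing on its plug. Up from its origin (centre of the plug's underside; z up): chamfered plug 63 mm in diameter, 14 mm high; flange 92 mm in diameter, 14 to 18 mm; shoulder sloping from 89 to 62 mm, 18 to 28 mm; cylindrical cap 60 mm in diameter, 28 to 64 mm, flat top with an orange pad: grip the cap or press its top.
- grinder_lid_seat (a point): Centre of the underside of the grinder lid's flange, 14 mm above the lid's origin; coincides with ring_top when the lid is seated (whether pressed or not).
- grinder_lid_top (a point): Centre of the flat top of the grinder lid's cap, 64 mm above the lid's origin.
- canister: Blue stoneware canister, open on top, loose, about 0.7 kg: 100 mm outer diameter, 90 mm inner, 120 mm high. Origin: centre of its underside; z up.
- canister_rim (a point): Centre of the canister's mouth, level with its rim, 120 mm above its origin.
- canister_lid: The canister's wooden lid, about 120 g, standing upright on the worktop on its black rubber plug. From its origin (centre of the plug's underside) upwards: plug 85 mm in diameter, 10 mm high, chamfered below; wooden disc 100 mm in diameter from 10 to 20 mm; dark wooden bar handle from 20 to 48 mm high, 62 mm long along the lid's x, 15 mm wide along its y. Its yaw when placed does not matter.
- canister_lid_seat (a point): Centre of the underside of the wooden disc, 10 mm above the lid's origin; coincides with canister_rim when the lid is seated.
- canister_lid_grip (a point): Centre of the bar handle, 34 mm above the lid's origin; x along the bar.
- tumbler: Bystander: green glass tumbler, 70 mm across, 90 mm high; origin under its centre.
- coral_bowl: Bystander: coral-coloured bowl, 120 mm across, 55 mm high; origin under its centre.
- soap_bottle: Bystander: white washing-up bottle with blue cap, 64 mm across, 190 mm high; origin under its centre.
- scoop: Bystander: spoon lying flat, 150 mm long; origin under its middle.
There are look-alikes about, which are no part of the job. What is shaped like the canister_lid but yellow is not meant. Leave any yellow look-alike of the grinder_lid alone.

How it is judged:
On the way:
1. each lid sits level on its own container (distance between canister_lid_seat and canister_rim below 0.006 m and angle between each of canister_lid, grinder_lid's own z axis and vertical below 0.08 rad and distance between grinder_lid_seat and ring_top below 0.006 m), for 0.2 s.
At the end, for the whole second after the job is handed in: Wooden lid let go on the upright canister and dark lid on the grinder's collar, each seat within 6 mm of its place and level within 0.08 rad; the fingers still hold the dark lid down (over 2 N on it), with the collar steady at 3 to 8 mm of its 11 mm travel (all of step 1 and angle between canister's own z axis and vertical below 0.08 rad and contact force between the fingers and canister_lid below 0.2 N and value of joint press_ring between 0.003 and 0.008 m and velocity of joint press_ring between -0.01 and 0.01 m/s and contact force between the fingers and grinder_lid above 2 N); the arm keeps its last pose, push and grip.
It fails at once if the green glass tumbler is moved more than 40 mm or upset (distance of tumbler from where it was at the start of the episode above 0.04 m or angle between tumbler's own z axis and vertical above 0.5 rad).
It fails at once if the coral bowl is moved more than 40 mm or upset (distance of coral_bowl from where it was at the start of the episode above 0.04 m or angle between coral_bowl's own z axis and vertical above 0.5 rad).
It fails at once if the washing-up bottle is moved more than 40 mm or upset (distance of soap_bottle from where it was at the start of the episode above 0.04 m or angle between soap_bottle's own z axis and vertical above 0.5 rad).
It fails at once if the steel spoon is moved more than 40 mm or upset (distance of scoop from where it was at the start of the episode above 0.04 m or angle between scoop's own z axis and vertical above 0.5 rad).
It fails at once if the canister is knocked over (angle between canister's own z axis and vertical above 0.5 rad).
It also fails if it takes over 64 s, if anything falls off the work surface, if the arm or the gripper's body presses on something with over 40 N, if the wrist force passes 120 N, or if a joint passes its speed limit or range.

## Robot

A 6-joint arm with a two-finger parallel gripper is mounted at the origin on the work surface. World frame = base frame: x ahead of the robot, y to its left, z up, the work surface at z = 0. Lengths are in m, angles in rad, forces in N, time in s.
With the tool pointing down it reaches from about 0.15 to 0.775 m from the base axis. Payload 6.1 kg.
Tool frame: the origin (TCP) lies where the fingers leave the gripper's body, on its centre line; the fingertips stand 73 mm ahead of it and the grasp point (between the pads) lies 54 mm ahead of it; z points along the fingers, y is the line along which they close (so a half turn about z gives the same grasp; the last joint's range is limited). The gripper opens to 85 mm and grips with 20 to 120 N. Pads are 22 mm wide; open, the fingers measure 114 mm over their backs; the gripper's body (76 mm by 85 mm) begins 54 mm behind the grasp point. The pads swing forward as they close: fully open they stand 13 mm farther back than shut.
Start: joints at [1.225, 0.126, -0.04, 1.405, 0, 1.571], TCP at [0.178, 0.494, 0.304] pointing down, gripper open.
Joint ranges: [-2.72, 2.72], [-0.95, 1.95], [-1.27, 1.35], [-1.78, 2.02], [-1.46, 1.47], [-3.14, 3.14]. Speed limits (rad/s): [2.39, 2.39, 3.01, 3.14, 3.14, 3.14].

## Interface

Orientations are given as a unit quaternion [w, x, y, z].
In Python, from rig import arm, optics gives the robot as it stands. The module is installed in compiled form; this text tells all that it offers.
- The arm moves only by the shell command python3 -m handwheel 'ROWS' [FORCE]. ROWS is JSON, one flat list of numbers, 5 for each row, row after row: the shift along the world's x, y, z in units of 0.3 m (1.0 is 0.3 m), then the turn about the world's z in units of 360 degrees (1.0 is 360 degrees), then the closure, from 0 (fully open) to 1 (shut). A call has 1 to 20 rows; each row is the pose to reach, as a shift and turn from the pose commanded when the call began, turning the shorter way round; what a row does not reach only later rows make up. A row lasts 1/10 s, in which the tool goes at most 50 mm and 8.59 degrees, less where a joint would pass 70% of its speed; a pose out of reach is approached as far as the arm can. A call with a number of a shift or a turn outside -1 to 1 is refused whole. A call with a gripper value outside its range is refused whole. The fingers move at their own pace and stop on an object; FORCE is the grip in N (left out, the last holds). Time passes only in rows, so rows that repeat a pose let the fingers close. It gives the time, the measured TCP pose, the force, the opening and the grip force at its end, in the units of the state.
- arm.sense(): the state, without advancing time (a new reading comes with each control period).
- optics.get_image(name): name is "scene" or "side" or "wrist"; returns the picture (384x512x3 uint8, red, green, blue); there is no depth.
- optics.calibration(name): a dict with "intrinsics" (3x3 intrinsics, pixels), "extrinsics" (4x4, takes a point from camera to world coordinates). Camera axes: x right, y up, looking along -z (the intrinsics and any distortion apply to the point x, -y, -z); pixel columns grow to the right and rows downward; lengths in m; the calibration is good to about 2 mm. The wrist camera is an equidistant fisheye: a pixel r from the principal point sees the ray r / f radians off the axis. A picture is of the moment at which its call begins: read the wrist's pose just before it. calibration takes no time and is no camera call; for the wrist camera it gives the pose at the moment of the call.
- arm.sign_off(): hands the job in; it is judged then, once.
Trained networks look in the newest picture that a camera, given by its name, has taken for a name from the list of things; names that differ only in an ending like _2 or _b are one class to them, and where a whole thing is asked for, a point or a joint stands for the part that bears it (a point fixed in the world has none). Each returns a list of dicts, best first, with "score" (0 to 1); they miss things now and then, are a little off and sometimes report something else, mostly with a low value. They report only what shows in the picture. A call takes as long as a camera call. They do not tell look-alikes from the thing itself.
- optics.outline_of(camera, name): "pixels" (384x512 bool, what is visible of it) and "box" ([left, top, right, bottom] in pixels, round what is visible of it).
- optics.tip_of(camera, name): "position" ([column, row] in pixels: a listed point, or the origin of a listed thing).
The state is a dict: "t": time; "q": joint angles; "qvel": joint speeds; "joint_efforts": joint torques, N m; "tcp_pos": TCP position; "eef_rot": TCP orientation; "ft_force": force on the tool from outside, world axes, zero at the start; "ft_torque": the same for the moment, N m; "opening": opening from 0.0 (shut) to 1.0 (fully open); "finger_force": force on a finger pad.
Only numpy, scipy, OpenCV 4.12 (cv2) and the standard library are available. Lean on these libraries where they do the work, as an engineer would, in place of code of your own. Each camera call takes 0.05 s, during which the arm holds its last target. There are 200 camera calls.

## Working session

There is one attempt and no reset: what is moved stays moved. The work goes in short steps, Python scripts to look and compute and a shell command to move; the robot and the scene stay as the last step left them, time stands still between calls to the robot, and variables do not carry over. Pictures are saved under pics/ and viewed, at most 10 in all, crops included, and the job is handed in when it is done.

```bash
mkdir -p pics
cat > h.py <<'E'
import numpy as np, cv2
from rig import arm, optics
def ray(cam,px,cal=None):
    c=cal or optics.calibration(cam); K=np.array(c["intrinsics"]);E=np.array(c["extrinsics"])
    x=(px[0]-K[0,2])/K[0,0]; y=(px[1]-K[1,2])/K[1,1]
    if cam=="wrist":
        r=np.hypot(x,y); s=np.sin(r)/r if r>1e-9 else 1; d=np.array([x*s,-y*s,-np.cos(r)])
    else: d=np.array([x,-y,-1.])
    d=E[:3,:3]@d
    return E[:3,3],d/np.linalg.norm(d)
def meet(rays):
    A=np.zeros((3,3));b=np.zeros(3)
    for o,d in rays:
        P=np.eye(3)-np.outer(d,d);A+=P;b+=P@o
    p=np.linalg.solve(A,b)
    return p,max(np.linalg.norm((np.eye(3)-np.outer(d,d))@(p-o)) for o,d in rays)
def atz(r,z): o,d=r; return o+d*(z-o[2])/d[2]
def save(cam,name): 
    im=optics.get_image(cam); cv2.imwrite(f"pics/{name}.png",im[:,:,::-1]); return im
E
python3 - <<'E'
from h import *
s=arm.sense();print(s)
for c in ["scene","side","wrist"]:
    save(c,c+"0")
    cal=optics.calibration(c);print(c,np.round(cal["extrinsics"],3).tolist(),np.round(cal["intrinsics"],1).tolist())
a=[cv2.imread(f"pics/{c}0.png") for c in ["scene","side","wrist"]]
cv2.imwrite("pics/all0.png",cv2.resize(np.vstack([np.hstack(a[:2]),np.hstack([a[2],a[2]*0])]),(800,600)))
for n in ["ring_top","grinder_lid_seat","grinder_lid_top","canister_rim","canister_lid_seat","canister_lid_grip","tumbler","coral_bowl","soap_bottle","scoop"]:
    for c in ["scene","side","wrist"]:
        print(n,c,[(np.round(d["position"]).tolist(),round(d["score"],2)) for d in optics.tip_of(c,n)])
E
```

```text
{'t': 0.0, 'q': array([ 1.22498430e+00,  1.26390787e-01, -4.06467110e-02,  1.40538624e+00,
       -1.65447467e-05,  1.57081558e+00]), 'qvel': array([ 0.00123421, -0.0006858 ,  0.00045734,  0.00026933,  0.000458  ,
       -0.00046737]), 'joint_efforts': array([ 1.63965851e-03, -4.35913289e+01,  3.52922988e+01,  1.74134632e-02,
        1.83421225e-04,  3.09802040e-06]), 'tcp_pos': array([0.17785617, 0.49363679, 0.30310499]), 'eef_rot': array([-1.31837603e-04,  1.72055172e-01,  9.85086979e-01, -8.02995551e-04]), 'ft_force': array([ 0.25998728,  0.62251389, -0.34308115]), 'ft_torque': array([0.02332011, 0.03010094, 0.02468704]), 'finger_force': 0.0, 'opening': 0.9991521149740512}
scene [[-0.888, -0.4, 0.225, 0.817], [0.459, -0.77, 0.444, 0.622], [-0.005, 0.498, 0.867, 1.285], [0.0, 0.0, 0.0, 1.0]] [[412.4, 0.0, 258.4], [0.0, 412.4, 184.6], [0.0, 0.0, 1.0]]
side [[0.736, 0.43, -0.523, -0.159], [-0.677, 0.45, -0.582, -0.718], [-0.015, 0.782, 0.622, 0.909], [0.0, 0.0, 0.0, 1.0]] [[379.6, 0.0, 250.8], [0.0, 379.6, 183.6], [0.0, 0.0, 1.0]]
wrist [[0.339, -0.896, -0.287, 0.105], [0.941, 0.322,
[... 853 characters left out ...]
3)]
canister_lid_seat wrist [([35.0, 367.0], 0.6)]
canister_lid_grip scene [([244.0, 140.0], 0.79), ([281.0, 126.0], 0.76)]
canister_lid_grip side [([290.0, 243.0], 0.77), ([256.0, 271.0], 0.73)]
canister_lid_grip wrist [([28.0, 374.0], 0.64)]
tumbler scene [([210.0, 217.0], 0.73)]
tumbler side [([291.0, 191.0], 0.79)]
tumbler wrist [([132.0, 369.0], 0.41)]
coral_bowl scene [([204.0, 109.0], 0.95)]
coral_bowl side [([364.0, 290.0], 0.88)]
coral_bowl wrist [([7.0, 377.0], 0.69)]
soap_bottle scene [([318.0, 307.0], 0.68)]
soap_bottle side [([184.0, 159.0], 0.65)]
soap_bottle wrist []
scoop scene [([272.0, 180.0], 0.79), ([307.0, 230.0], 0.62)]
scoop side [([244.0, 222.0], 0.72)]
scoop wrist []
```

View pics/all0.png

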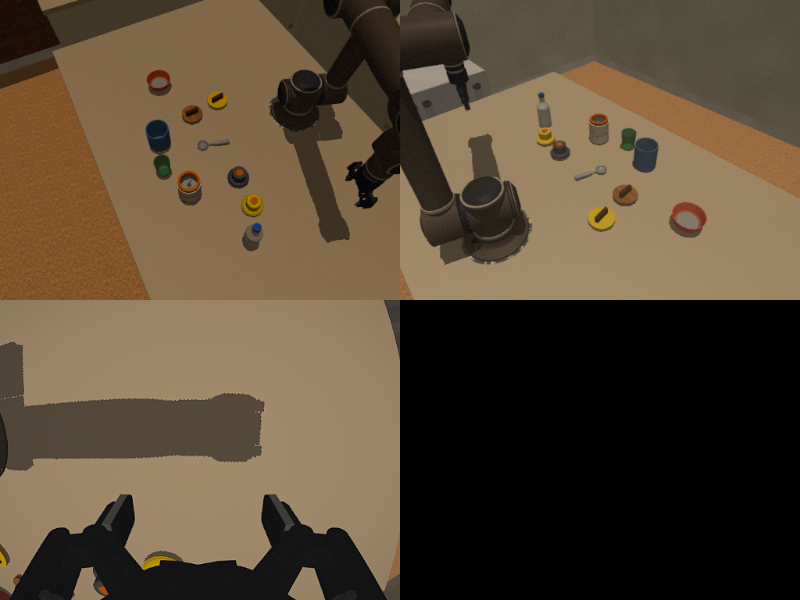

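The scene view shows the dark lid at about (305,225), its yellow twin at (325,262), the wooden lid at (246,147), its yellow twin at (279,128), the canister at (202,167) and the grinder at (242,233). In the side view the dark lid is at (205,192), the wooden lid at (288,250), the canister at (316,180) and the grinder at (254,151).

Run:
```python
from h import *
want={"ring_top":((243,233),(254,151)),"grinder_lid_seat":((308,232),(205,192)),"grinder_lid_top":((307,221),(202,186)),"canister_rim":((196,167),(320,180)),
"canister_lid_seat":((246,147),(290,252)),"canister_lid_grip":((244,140),(290,243)),"tumbler":((210,217),(291,191)),"coral_bowl":((204,109),(364,290)),"soap_bottle":((318,307),(184,159)),"scoop":((272,180),(244,222))}
cal={c:optics.calibration(c) for c in("scene","side")}
save("scene","s1");save("side","d1")
for n,ps in want.items():
    rs=[]
    for c,w in zip(("scene","side"),ps):
        L=optics.tip_of(c,n)
        if L:
            p=min((np.array(d["position"]) for d in L),key=lambda p:np.hypot(*(p-w)))
            if np.hypot(*(p-w))<12: rs.append(ray(c,p,cal[c]))
    if len(rs)==2: p,e=meet(rs);print(n,p.round(4),"err",round(e,4))
    else: print(n,len(rs))
a=[cv2.imread("pics/s1.png")[90:330,170:350],cv2.imread("pics/d1.png")[110:310,160:390]]
a=[cv2.resize(x,None,fx=2.5*(.66 if i else .55)/.6,fy=2.5*(.66 if i else .55)/.6) for i,x in enumerate(a)]
H=600;a=[x[:H] for x in a];H=min(x.shape[0] for x in a)
a=[x[:H] for x in a];o=np.hstack(a);print(o.shape,0)
f=800/o.shape[1];cv2.imwrite("pics/crop1.png",cv2.resize(o,None,fx=f,fy=f))
```

```text
ring_top [0.6458 0.1507 0.1121] err 0.0047
grinder_lid_seat [0.4293 0.1943 0.0094] err 0.0095
grinder_lid_top [0.4183 0.1846 0.0574] err 0.0069
canister_rim [ 0.6699 -0.1243  0.1256] err 0.002
canister_lid_seat [ 0.4558 -0.1953  0.006 ] err 0.0007
canister_lid_grip [ 0.4561 -0.2004  0.0452] err 0.0031
tumbler 1
coral_bowl [ 0.5223 -0.4438 -0.004 ] err 0.0022
soap_bottle [0.5256 0.4312 0.0014] err 0.002
scoop [ 0.4398 -0.0132  0.0073] err 0.005
(550, 1046, 3) 0
```

```bash
python3 -m handwheel '[0.8,-1,0,0,0, 0.8,-1,0,0,0, 0.8,-1,0,0,0, 0.8,-1,0,0,0, 0.8,-1,0,0,0, 0.8,-1,0,0,0, 0.8,-1,0,0,0, 0.8,-1,0,0,0, 0.8,-1,0,0,0, 0.8,-1,0,0,0, 0.8,-1,0,0,0, 0.8,-1,0,0,0]'
cat > look.py <<'E'
import sys
from h import *
name=sys.argv[1]; cal=optics.calibration("wrist"); s=arm.sense(); save("wrist",name)
print(s["tcp_pos"].round(4),s["t"])
for a in sys.argv[2:]:
    n,z=a.split("=")
    for d in optics.tip_of("wrist",n): print(n,np.round(d["position"],1),round(d["score"],2),"at z:",atz(ray("wrist",d["position"],cal),float(z)).round(4),)
E
python3 look.py w1 grinder_lid_top=0.064 grinder_lid_seat=0.014 ring_top=0.125 canister_lid_grip=0.034 canister_rim=0.12
```

```text
t: 3.95
tcp_pos: [0.4174, 0.1947, 0.304]
eef_rot: [-0.0, 0.171, 0.985, 0.0]
ft_force: [0.2, 0.2, 0.3]
opening: 0.999
finger_force: 0.0
[0.4174 0.1947 0.304 ] 3.95
grinder_lid_top [249.9 188.4] 0.92 at z: [0.4283 0.1872 0.064 ]
grinder_lid_top [368.1 158.9] 0.87 at z: [0.4399 0.3225 0.064 ]
grinder_lid_seat [352.3 150. ] 0.59 at z: [0.4375 0.3209 0.014 ]
canister_lid_grip [ 37.3 272.7] 0.67 at z: [ 0.452  -0.2043  0.034 ]
```

View pics/w1.png

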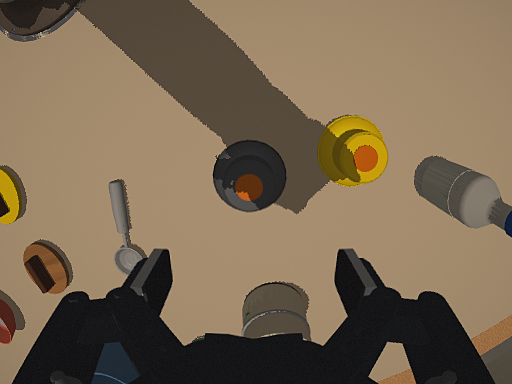

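The dark lid is in the middle at (249,188), its yellow twin is at (366,158), and the grinder, at (275,310), is mostly hidden by the gripper. Next is the wooden lid.

```bash
python3 -m handwheel '[0.1,-1,0,0,0, 0.1,-1,0,0,0, 0.1,-1,0,0,0, 0.1,-1,0,0,0, 0.1,-1,0,0,0, 0.1,-1,0,0,0, 0.1,-1,0,0,0, 0.1,-1,0,0,0, 0.1,-1,0,0,0]'
python3 look.py w2 canister_lid_grip=0.034 canister_lid_seat=0.010 canister_rim=0.12 
python3 -m handwheel '[0,-0.4,0,0,0, 0,-0.4,0,0,0, 0,-0.4,0,0,0, 0,-0.4,0,0,0, 0,-0.4,0,0,0, 0,-0.4,0,0,0]'
python3 look.py w3 canister_lid_grip=0.034 canister_lid_seat=0.010 canister_rim=0.12
```

```text
t: 5.15
tcp_pos: [0.4478, -0.1054, 0.3039]
eef_rot: [-0.0, 0.172, 0.985, 0.0]
ft_force: [-0.5, 0.8, -0.6]
opening: 1.002
finger_force: 0.0
[ 0.4478 -0.1054  0.3039] 5.15
canister_lid_grip [124.3  97.1] 0.92 at z: [ 0.3085 -0.2186  0.034 ]
canister_lid_grip [180.1 198. ] 0.79 at z: [ 0.4492 -0.201   0.034 ]
canister_lid_grip [278.2 292.6] 0.24 at z: [ 0.6225 -0.1307  0.034 ]
canister_lid_seat [188.4 194.5] 0.84 at z: [ 0.4539 -0.197   0.01  ]
canister_lid_seat [134.   96.1] 0.64 at z: [ 0.3084 -0.2154  0.01  ]
t: 5.95
tcp_pos: [0.4481, -0.2248, 0.304]
eef_rot: [0.0, 0.171, 0.985, 0.0]
ft_force: [0.4, -0.1, 0.2]
opening: 1.0
finger_force: 0.0
[ 0.4481 -0.2248  0.304 ] 5.95
canister_lid_grip [271.7 167.7] 0.97 at z: [ 0.452 -0.203  0.034]
canister_lid_grip [217.6  56.1] 0.92 at z: [ 0.309  -0.2172  0.034 ]
canister_lid_seat [220.5  59.7] 0.9 at z: [ 0.3099 -0.2168  0.01  ]
canister_lid_seat [271.6 163.6] 0.74 at z: [ 0.4525 -0.2018  0.01  ]
canister_lid_seat [136.6 257.2] 0.6 at z: [ 0.5162 -0.4323  0.01  ]
```

View pics/w3.png

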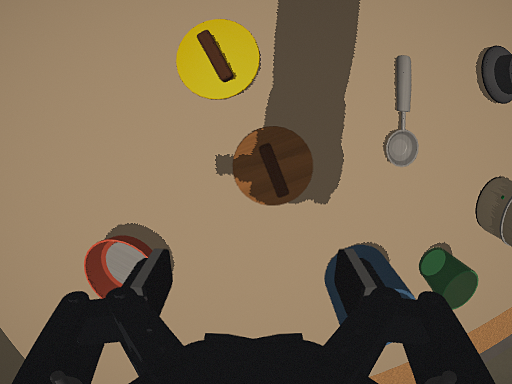

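The wooden lid is at (273,166) with its bar running from (264,146) to (283,194). The canister is at (365,285), right of the gripper. Next I compute the bar's yaw and triangulate the heights.

Run:
```python
from h import *
cal=optics.calibration("wrist"); E=np.array(cal["extrinsics"]); s=arm.sense()
im=cv2.imread("pics/w3.png").astype(int)[125:207,230:315]
m=(im.sum(2)<120); m=m.astype(np.uint8)
n,l,st,ce=cv2.connectedComponentsWithStats(m)
for i in range(1,n):
    if st[i,4]<150: continue
    ys,xs=np.where(l==i); P=np.array([atz(ray("wrist",(x+230,y+125),cal),0.048)[:2] for x,y in zip(xs,ys)])
    (c,sz,a)=cv2.minAreaRect(P.astype(np.float32)*1000)
    w,v=np.linalg.eigh(np.cov(P.T)); print(st[i],P.mean(0).round(4),c,sz,a,"yaw",np.degrees(np.arctan2(v[1,1],v[0,1])))
t=np.array([s["tcp_pos"]])
def rel(px,pos):
    c=dict(cal); e=E.copy(); e[:3,3]+=np.array(pos)-s["tcp_pos"]; c["extrinsics"]=e; return ray("wrist",px,c)
print("grip",meet([rel((180.1,198),(.4478,-.1054,.3039)),rel((271.7,167.7),(.4481,-.2248,.304)),rel((37.3,272.7),(.4174,.1947,.304))]))
print("seat",meet([rel((188.4,194.5),(.4478,-.1054,.3039)),rel((271.6,163.6),(.4481,-.2248,.304))]))
```

```text
[ 29  18  30  55 720] [ 0.4519 -0.2022] (452.5373840332031, -202.28453063964844) (64.3590316772461, 15.495872497558594) 2.9031436443328857 yaw -177.78154055704272
grip (array([ 0.4509221 , -0.20217261,  0.03519461]), np.float64(0.0021047985033054804))
seat (array([ 0.45659949, -0.20198593, -0.00487625]), np.float64(0.0007810469236265217))
```

```bash
python3 -m handwheel '[0.013,0.075,-0.1,0.062,0, 0.013,0.075,-0.25,0.062,0, 0.013,0.075,-0.4,0.062,0, 0.013,0.075,-0.5,0.062,0, 0.013,0.075,-0.58,0.062,0, 0.013,0.075,-0.64,0.062,0, 0.013,0.075,-0.687,0.062,0, 0.013,0.075,-0.687,0.062,0, 0.013,0.075,-0.687,0.062,1, 0.013,0.075,-0.687,0.062,1, 0.013,0.075,-0.687,0.062,1, 0.013,0.075,-0.687,0.062,1, 0.013,0.075,-0.687,0.062,1, 0.013,0.075,-0.687,0.062,1, 0.013,0.075,-0.687,0.062,1, 0.013,0.075,-0.687,0.062,1]' 40
```

```text
t: 7.75
tcp_pos: [0.4522, -0.2038, 0.0984]
eef_rot: [0.001, -0.022, 1.0, -0.0]
ft_force: [-0.5, -0.1, 5.5]
opening: 0.166
finger_force: 40.4
```

```bash
python3 -m handwheel '[0,0,0.05,0,1, 0,0,0.15,0,1, 0,0,0.3,0,1, 0,0,0.45,0,1, 0,0,0.6,0,1, 0.1,0,0.667,-0.024,1, 0.2,0,0.667,-0.048,1, 0.3,0,0.667,-0.072,1, 0.4,0,0.667,-0.096,1, 0.5,-0.02,0.667,-0.12,1, 0.6,-0.02,0.667,-0.144,1, 0.7,-0.02,0.667,-0.168,1, 0.727,-0.02,0.667,-0.192,1, 0.727,-0.02,0.667,-0.216,1, 0.727,-0.02,0.667,-0.24,1, 0.727,-0.02,0.667,-0.25,1, 0.727,-0.02,0.667,-0.25,1, 0.727,-0.02,0.667,-0.25,1]'
python3 look.py w4 canister_rim=0.12 canister_lid_seat=0.2 ring_top=0.125
```

```text
t: 9.55
tcp_pos: [0.6699, -0.2096, 0.2972]
eef_rot: [-0.001, 0.691, 0.723, -0.0]
ft_force: [-0.3, -0.2, -1.7]
opening: 0.165
finger_force: 39.5
[ 0.6699 -0.2096  0.2972] 9.55
canister_rim [239.6 103.9] 0.59 at z: [ 0.6556 -0.1321  0.12  ]
canister_lid_seat [ 22.8 171.4] 0.76 at z: [ 0.5017 -0.174   0.2   ]
canister_lid_seat [253.2 264. ] 0.73 at z: [ 0.6714 -0.2313  0.2   ]
```

View pics/w4.png

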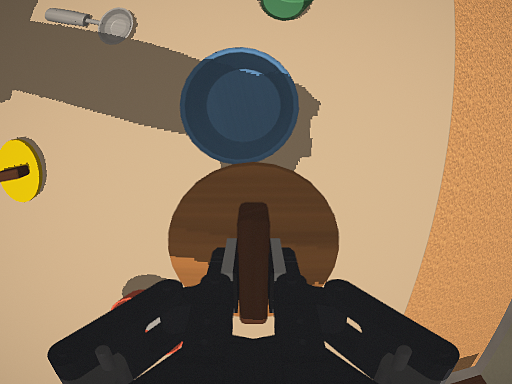

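The canister mouth is in clear view at (239,105), and the held wooden lid is level at (253,240). I'll fit circles to both.

```bash
cat > circ.py <<'E'
from h import *
from scipy.optimize import least_squares
def fit(px,z,cal,r=None):
    P=np.array([atz(ray("wrist",p,cal),z)[:2] for p in px])
    c0=P.mean(0)
    f=least_squares(lambda v:np.hypot(P[:,0]-v[0],P[:,1]-v[1])-(v[2] if r is None else r),[*c0,r or .05],loss="soft_l1",f_scale=.001)
    return f.x.round(4), np.sqrt(2*f.cost/len(P)).round(5)
E
python3 - <<'E'
from circ import *
cal=optics.calibration("wrist")
im=cv2.imread("pics/w4.png").astype(int); b,g,r=[im[:,:,i] for i in range(3)]
m=((b-r>15)&(b>g)).astype(np.uint8); n,l,st,ce=cv2.connectedComponentsWithStats(m); i=1+st[1:,4].argmax(); print(st[i])
c=max(cv2.findContours((l==i).astype(np.uint8),0,1)[0],key=len)[:,0]
c=cv2.convexHull(c)[:,0]; c=c[(c[:,1]<140)]
for z in(.115,.12,.125): print("rim",z,fit(c,z,cal))
# wooden disc top edge: radial edge search from guess
pts=[]
gray=im
for x in range(175,335,4):
    col=im[150:262,x]; 
    wood=(col[:,2]-col[:,0]>25)&(col.sum(1)<330)&(col[:,2]>60)
    y=np.where(wood)[0]
    if len(y): pts.append((x,150+y[0]))
print(pts[::5])
for z in(.209,.219): print("disc",z,fit(pts,z,cal),fit(pts,z,cal,.05))
E
```

```text
[  180    47   119   117 10818]
rim 0.115 (array([ 0.6546, -0.1334,  0.0502]), np.float64(0.00011))
rim 0.12 (array([ 0.6549, -0.1333,  0.0492]), np.float64(0.00011))
rim 0.125 (array([ 0.6551, -0.1333,  0.0482]), np.float64(0.00011))
[(175, np.int64(210)), (195, np.int64(183)), (215, np.int64(170)), (235, np.int64(164)), (255, np.int64(162)), (275, np.int64(152)), (295, np.int64(150)), (315, np.int64(188))]
disc 0.209 (array([ 0.6715, -0.2097,  0.0484]), np.float64(0.00208)) (array([ 0.6717, -0.2116,  0.05  ]), np.float64(0.00209))
disc 0.219 (array([ 0.6713, -0.2046,  0.0453]), np.float64(0.002)) (array([ 0.6727, -0.2097,  0.05  ]), np.float64(0.00207))
```

Run:
```python
from circ import *
cal=optics.calibration("wrist")
im=cv2.imread("pics/w4.png"); lab=im.astype(int)
# radial gradient edges around the disc
pts=[]
for a in np.radians(np.arange(-175,-4,3)):
    rr=np.arange(76,96); ps=np.array([(253+r*np.cos(a),246+r*np.sin(a)) for r in rr])
    v=np.array([lab[int(round(y)),int(round(x))].sum() for x,y in ps]); g=np.abs(v[2:]-v[:-2]); k=np.argmax(g>90) if (g>90).any() else g.argmax()
    k=g.argmax(); pts.append(ps[k+1])
pts=np.array(pts)
for z in(.214,.219,.224):
    x,e=fit(pts,z,cal); P=np.array([atz(ray("wrist",p,cal),z)[:2] for p in pts]); r=np.hypot(*(P-x[:2]).T)-x[2]
    k=abs(r)<.0012; print(z,x,k.sum(),len(k),fit(pts[k],z,cal),fit(pts[k],z,cal,.05))
```

```text
0.214 [ 0.6705 -0.2121  0.0502] 55 57 (array([ 0.6705, -0.2122,  0.0503]), np.float64(0.0003)) (array([ 0.6705, -0.2119,  0.05  ]), np.float64(0.00031))
0.219 [ 0.6703 -0.2094  0.0486] 55 57 (array([ 0.6704, -0.2096,  0.0486]), np.float64(0.00029)) (array([ 0.6705, -0.2113,  0.05  ]), np.float64(0.00054))
0.224 [ 0.6702 -0.2068  0.0469] 55 57 (array([ 0.6702, -0.2069,  0.047 ]), np.float64(0.00028)) (array([ 0.6705, -0.2106,  0.05  ]), np.float64(0.00091))
```

```bash
python3 -m handwheel '[-0.03,0.13,0,0,1, -0.052,0.261,0,0,1, -0.052,0.261,-0.1,0,1, -0.052,0.261,-0.18,0,1, -0.052,0.261,-0.23,0,1, -0.052,0.261,-0.25,0,1, -0.052,0.261,-0.26,0,1, -0.052,0.261,-0.27,0,1,-0.052,0.261,-0.27,0,1]'
python3 - <<'E'
from h import *
s=arm.sense();print(s["tcp_pos"],s["ft_force"])
E
python3 -m handwheel '[0,0,-0.008,0,1, 0,0,-0.016,0,1, 0,0,-0.02,0,1, 0,0,-0.02,0,1]'
```

```text
t: 10.65
tcp_pos: [0.6546, -0.1315, 0.2175]
eef_rot: [0.0, 0.691, 0.722, 0.0]
ft_force: [0.1, 0.9, -1.3]
opening: 0.163
finger_force: 39.5
[ 0.65460755 -0.1314614   0.21745526] [ 0.14739215  0.89259306 -1.30755309]
t: 11.05
tcp_pos: [0.6543, -0.1313, 0.2107]
eef_rot: [-0.0, 0.691, 0.722, -0.0]
ft_force: [0.5, -0.4, -1.1]
opening: 0.169
finger_force: 39.5
```

```bash
python3 -m handwheel '[0,0,-0.005,0,1, 0,0,-0.010,0,1, 0,0,-0.010,0,1]'
```

```text
t: 11.35
tcp_pos: [0.6545, -0.1313, 0.2084]
eef_rot: [0.0, 0.691, 0.722, 0.0]
ft_force: [0.0, -0.4, 1.6]
opening: 0.168
finger_force: 40.0
```

```bash
python3 -m handwheel '[0,0,0,0,0.6, 0,0,0,0,0.3, 0,0,0,0,0, 0,0,0,0,0, 0,0,0.1,0,0, 0,0,0.25,0,0, 0,-0.1,0.35,0,0, 0,-0.25,0.35,0,0, 0,-0.25,0.35,0,0]'
python3 look.py w5 canister_lid_seat=0.12 canister_rim=0.12 canister_lid_grip=0.144
```

```text
t: 12.25
tcp_pos: [0.6544, -0.2107, 0.3137]
eef_rot: [0.001, 0.693, 0.721, -0.0]
ft_force: [-0.4, 0.9, -1.0]
opening: 0.998
finger_force: 0.0
[ 0.6544 -0.2107  0.3137] 12.25
canister_lid_seat [255.9 104.7] 0.85 at z: [ 0.6547 -0.1338  0.12  ]
canister_lid_seat [ 32.7 170.6] 0.71 at z: [ 0.4093 -0.1974  0.12  ]
canister_lid_grip [ 24.3 169.5] 0.65 at z: [ 0.4188 -0.1903  0.144 ]
canister_lid_grip [255.9 102.9] 0.55 at z: [ 0.6544 -0.1322  0.144 ]
canister_lid_grip [256.4 104.6] 0.54 at z: [ 0.6548 -0.1336  0.144 ]
```

View pics/w5.png

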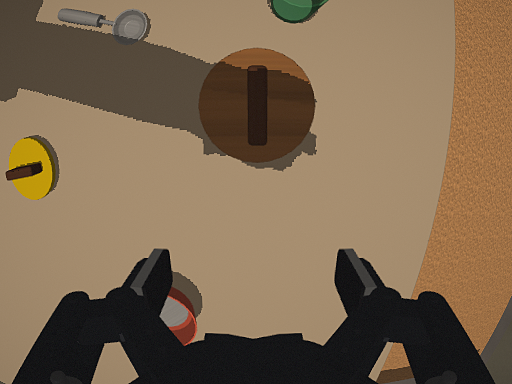

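The wooden lid is seated concentric on the canister at (256,105). Now I measure the grinder mouth.

```bash
python3 -m handwheel '[-0.02,0.1,0,0,0, -0.05,0.25,0,0,0, -0.05,0.4,0,0,0, -0.05,0.55,0,0,0, -0.05,0.7,0,0,0, -0.05,0.85,0,0,0, -0.05,0.9,0,0,0, -0.05,0.9,0,0,0, -0.05,0.9,0,0,0]'
python3 look.py w6 ring_top=0.125 grinder_lid_top=0.064
```

```text
t: 13.35
tcp_pos: [0.6391, 0.064, 0.3127]
eef_rot: [0.0, 0.691, 0.723, -0.0]
ft_force: [0.3, 0.0, 0.1]
opening: 1.0
finger_force: 0.0
[0.6391 0.064  0.3127] 13.35
ring_top [96.2 74.5] 0.17 at z: [0.4886 0.1713 0.125 ]
grinder_lid_top [75.7 68.5] 0.9 at z: [0.4238 0.1886 0.064 ]
```

View pics/w6.png

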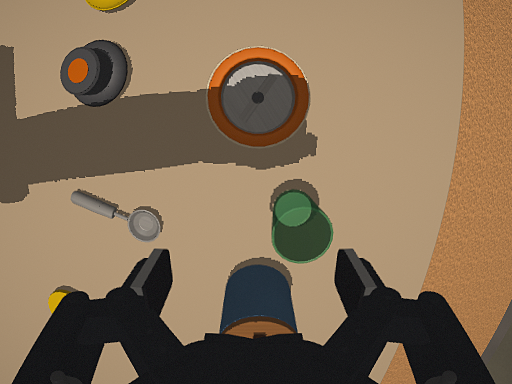

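The grinder collar is in clear view at (258,96), and the dark lid is at (78,70).

Run:
```python
from circ import *
cal=optics.calibration("wrist")
im=cv2.imread("pics/w6.png"); h=cv2.cvtColor(im,cv2.COLOR_BGR2HSV)
def comp(x0,y0,x1,y1,smin=190):
    m=np.zeros(h.shape[:2],np.uint8); m[y0:y1,x0:x1]=((h[...,0]<16)&(h[...,1]>smin))[y0:y1,x0:x1]
    n,l,st,ce=cv2.connectedComponentsWithStats(m); i=1+st[1:,4].argmax(); print(st[i],ce[i].round(1)); return (l==i).astype(np.uint8),ce[i]
m,ce=comp(200,35,320,155)
c=cv2.convexHull(max(cv2.findContours(m,0,1)[0],key=len)[:,0])[:,0]
for z in(.12,.125): print("collar outer",z,fit(c,z,cal))
c2=cv2.findContours(m,cv2.RETR_CCOMP,1); inn=sorted(c2[0],key=len)[-2][:,0]
print("inner",fit(inn,.125,cal))
m,ce=comp(60,50,100,95); print("pad",atz(ray("wrist",ce,cal),.064))
s=arm.sense(); o=np.array([.6391,.064,.3127])
# w1 pad ray: pose differs in yaw; rebuild
from scipy.spatial.transform import Rotation as R
q=lambda w:R.from_quat([w[1],w[2],w[3],w[0]])
E=np.array(cal["extrinsics"]); T0=q([0,.691,.723,0]); T1=q([0,.171,.985,0]); D=T1*T0.inv()
e=np.eye(4); e[:3,:3]=D.as_matrix()@E[:3,:3]; e[:3,3]=np.array([.4174,.1947,.304])+D.apply(E[:3,3]-o)
print(meet([ray("wrist",(249.9,188.4),dict(cal,extrinsics=e)),ray("wrist",ce,cal)]))
```

```text
[ 208   48  100   98 3414] [257.8  96. ]
collar outer 0.12 (array([0.6404, 0.1471, 0.0438]), np.float64(0.00015))
collar outer 0.125 (array([0.6403, 0.147 , 0.043 ]), np.float64(0.00015))
inner (array([0.6402, 0.1466, 0.0324]), np.float64(0.00026))
[ 68  58  20  25 383] [77.5 70.2]
pad [0.42720108 0.18523476 0.064     ]
(array([0.42901614, 0.18619981, 0.0661906 ]), np.float64(0.001325030282499472))
```

```bash
python3 -m handwheel '[-0.15,0.05,0,0,0, -0.3,0.1,0,0,0, -0.45,0.17,0,0,0, -0.6,0.17,0,0,0, -0.702,0.17,0,0,0, -0.702,0.17,0,0,0, -0.702,0.17,0,0,0]'
python3 look.py w7 grinder_lid_top=0.064
python3 - <<'E'
from circ import *
cal=optics.calibration("wrist"); im=cv2.imread("pics/w7.png"); h=cv2.cvtColor(im,cv2.COLOR_BGR2HSV)
m=((h[...,0]<16)&(h[...,1]>170)).astype(np.uint8); m[250:]=0
n,l,st,ce=cv2.connectedComponentsWithStats(m)
for i in range(1,n):
    if st[i,4]>100: print(st[i],ce[i].round(1),atz(ray("wrist",ce[i],cal),.064).round(4))
cv2.imwrite("pics/w7c.png",im)
E
```

```text
t: 14.2
tcp_pos: [0.4289, 0.114, 0.3136]
eef_rot: [0.001, 0.692, 0.722, 0.001]
ft_force: [0.4, -0.0, -0.5]
opening: 1.001
finger_force: 0.0
[0.4289 0.114  0.3136] 14.2
grinder_lid_top [250.  110.3] 0.55 at z: [0.4236 0.1849 0.064 ]
[239  96  28  27 602] [252.7 109.1] [0.4271 0.1865 0.064 ]
[ 415  126   67   81 2475] [449.8 166.6] [0.6822 0.1405 0.064 ]
```

View pics/w7.png

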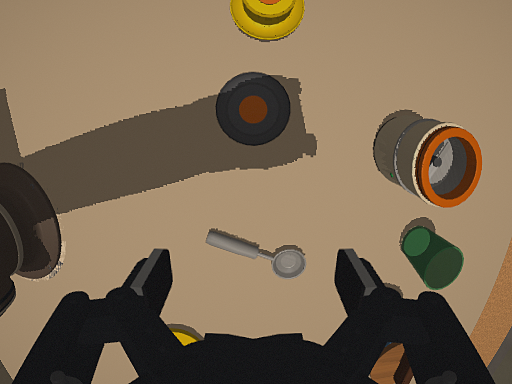

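The dark lid is at (253,109), with its pad centre at (0.4275, 0.1865). The path down to it is clear.

```bash
python3 -m handwheel '[-0.005,0.12,0,0,0, -0.005,0.242,0,0,0, -0.005,0.242,-0.15,0,0, -0.005,0.242,-0.3,0,0, -0.005,0.242,-0.45,0,0, -0.005,0.242,-0.55,0,0, -0.005,0.242,-0.63,0,0, -0.005,0.242,-0.67,0,0, -0.005,0.242,-0.689,0,0, -0.005,0.242,-0.689,0,0, -0.005,0.242,-0.689,0,1, -0.005,0.242,-0.689,0,1, -0.005,0.242,-0.689,0,1, -0.005,0.242,-0.689,0,1, -0.005,0.242,-0.689,0,1]' 40
```

```text
t: 15.8
tcp_pos: [0.4281, 0.1877, 0.1077]
eef_rot: [0.001, 0.691, 0.722, 0.001]
ft_force: [0.0, -0.6, 6.2]
opening: 0.683
finger_force: 43.6
```

```bash
python3 -m handwheel '[0,0,0.05,0,1, 0,0,0.15,0,1, 0,0,0.3,0,1, 0,0,0.45,0,1, 0,0,0.6,0,1, 0.1,-0.06,0.667,0,1, 0.22,-0.13,0.667,0,1, 0.34,-0.2,0.667,0,1, 0.46,-0.28,0.667,0,1, 0.58,-0.35,0.667,0,1, 0.68,-0.41,0.667,0,1, 0.706,-0.41,0.667,0,1, 0.706,-0.41,0.667,0,1, 0.706,-0.41,0.667,0,1]'
python3 look.py w8 ring_top=0.125 grinder_lid_seat=0.214 grinder_lid_top=0.264
python3 - <<'E'
from circ import *
cal=optics.calibration("wrist"); im=cv2.imread("pics/w8.png"); h=cv2.cvtColor(im,cv2.COLOR_BGR2HSV)
m=((h[...,0]<16)&(h[...,1]>190)).astype(np.uint8); m[250:]=0
n,l,st,ce=cv2.connectedComponentsWithStats(m)
for i in range(1,n):
    if st[i,4]>200: print(st[i],ce[i].round(1))
i=1+st[1:,4].argmax(); c=cv2.convexHull(max(cv2.findContours((l==i).astype(np.uint8),0,1)[0],key=len)[:,0])[:,0]
c=c[c[:,1]<ce[i][1]+25]; print("collar",fit(c,.12,cal),fit(c,.125,cal))
E
```

```text
t: 17.2
tcp_pos: [0.6383, 0.0648, 0.3063]
eef_rot: [-0.0, 0.691, 0.723, -0.0]
ft_force: [0.2, 1.3, -1.2]
opening: 0.685
finger_force: 43.5
[0.6383 0.0648 0.3063] 17.2
grinder_lid_top [253.5 284.6] 0.74 at z: [0.639  0.0649 0.264 ]
grinder_lid_top [260.5  98.4] 0.65 at z: [0.638  0.1451 0.264 ]
[ 207   47  104  102 3601] [258.9  97. ]
collar (array([0.64  , 0.1489, 0.0439]), np.float64(0.00014)) (array([0.6399, 0.1488, 0.0431]), np.float64(0.00013))
```

View pics/w8.png

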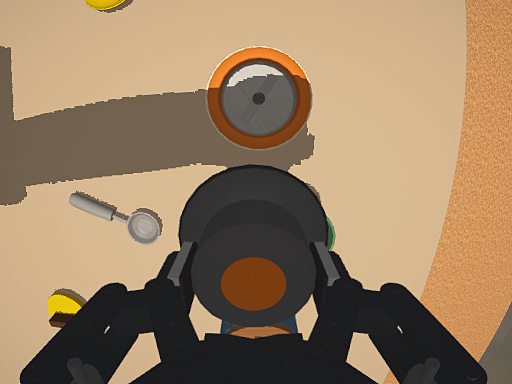

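The lid is held level, with its pad at (253,284) and its flange arc topping out at (254,166). The collar is at (259,97). I'll fit the flange to get the lid-to-collar shift.

Run:
```python
from circ import *
cal=optics.calibration("wrist"); im=cv2.imread("pics/w8.png"); v=im.astype(int).sum(2)
pts=[]
for a in np.radians(np.arange(-165,-14,3)):
    rr=np.arange(62,90); ps=np.array([(254+r*np.cos(a),240+r*np.sin(a)) for r in rr])
    w=np.array([v[int(round(y)),int(round(x))] for x,y in ps]); g=w[2:]-w[:-2]; pts.append(ps[g.argmax()+1])
pts=np.array(pts)
for z in(.2126,.2166):
    x,e=fit(pts,z,cal); P=np.array([atz(ray("wrist",p,cal),z)[:2] for p in pts]); r=np.hypot(*(P-x[:2]).T)-x[2]
    k=abs(r)<.001; print(z,x,k.sum(),len(k),fit(pts[k],z,cal),fit(pts[k],z,cal,.046))
h=cv2.cvtColor(im,cv2.COLOR_BGR2HSV); m=((h[...,0]<16)&(h[...,1]>170)).astype(np.uint8); m[:240]=0;m[325:]=0;m[:,:210]=0;m[:,300:]=0
M=cv2.moments(m,True);p=(M["m10"]/M["m00"],M["m01"]/M["m00"]);print(p,atz(ray("wrist",p,cal),.2626))
print(arm.sense()["tcp_pos"])
```

```text
0.2126 [0.639  0.0626 0.0469] 46 51 (array([0.6389, 0.0627, 0.0467]), np.float64(0.00024)) (array([0.6388, 0.0636, 0.046 ]), np.float64(0.00031))
0.2166 [0.6389 0.0646 0.0457] 47 51 (array([0.6387, 0.0648, 0.0455]), np.float64(0.00026)) (array([0.6388, 0.0642, 0.046 ]), np.float64(0.0003))
(253.05721668512365, 283.4385382059801) [0.63876597 0.06432898 0.2626    ]
[0.63814435 0.0650777  0.30708626]
```

```bash
python3 -m handwheel '[0.004,0.14,0,0,1, 0.004,0.28,0,0,1, 0.004,0.28,-0.1,0,1, 0.004,0.28,-0.18,0,1, 0.004,0.28,-0.22,0,1, 0.004,0.28,-0.24,0,1, 0.004,0.28,-0.252,0,1, 0.004,0.28,-0.263,0,1, 0.004,0.28,-0.263,0,1]'
python3 -m handwheel '[0,0,-0.008,0,1, 0,0,-0.016,0,1, 0,0,-0.02,0,1, 0,0,-0.02,0,1]'
```

```text
t: 18.3
tcp_pos: [0.6405, 0.1481, 0.228]
eef_rot: [0.0, 0.692, 0.722, 0.0]
ft_force: [-0.3, -0.9, -1.1]
opening: 0.682
finger_force: 43.5
t: 18.7
tcp_pos: [0.6402, 0.1482, 0.2212]
eef_rot: [-0.0, 0.691, 0.722, -0.0]
ft_force: [-1.1, 0.1, -1.6]
opening: 0.684
finger_force: 43.5
```

```bash
python3 -m handwheel '[0,0,-0.004,0,1, 0,0,-0.008,0,1, 0,0,-0.008,0,1, 0,0,-0.008,0,1]'
python3 -m handwheel '[0,0,-0.004,0,1, 0,0,-0.007,0,1, 0,0,-0.007,0,1, 0,0,-0.007,0,1]'
```

```text
t: 19.1
tcp_pos: [0.6402, 0.1483, 0.219]
eef_rot: [-0.0, 0.691, 0.722, -0.0]
ft_force: [0.3, 1.2, -0.0]
opening: 0.681
finger_force: 43.4
t: 19.5
tcp_pos: [0.6402, 0.1483, 0.2172]
eef_rot: [0.0, 0.691, 0.722, 0.0]
ft_force: [-1.6, -0.1, 2.5]
opening: 0.682
finger_force: 43.8
```

```bash
python3 -m handwheel '[0,0,-0.004,0,1, 0,0,-0.008,0,1, 0,0,-0.012,0,1, 0,0,-0.013,0,1, 0,0,-0.013,0,1, 0,0,-0.013,0,1]'
python3 - <<'E'
from h import *
f=[];z=[]
save("side","d9");save("scene","s9")
for i in range(10):
    optics.get_image("side"); s=arm.sense(); f.append(s["ft_force"]); z.append(s["tcp_pos"])
print(np.mean(f,0),np.mean(z,0),np.std(f,0))
a=cv2.resize(cv2.imread("pics/d9.png")[90:200,200:350],(600,440),interpolation=2);b=cv2.resize(cv2.imread("pics/s9.png")[130:280,150:300],(440,440),interpolation=2)
o=np.hstack([a,b]);cv2.imwrite("pics/fin.png",cv2.resize(o,(800,int(440*800/1040))))
E
```

```text
t: 20.1
tcp_pos: [0.6403, 0.1483, 0.2133]
eef_rot: [0.0, 0.691, 0.722, 0.0]
ft_force: [-2.0, -1.2, 5.5]
opening: 0.686
finger_force: 44.0
[-1.91118005 -0.35731012  5.20714144] [0.64027774 0.14831406 0.21324905] [0.59644483 0.42456385 0.39794177]
```

View pics/fin.png

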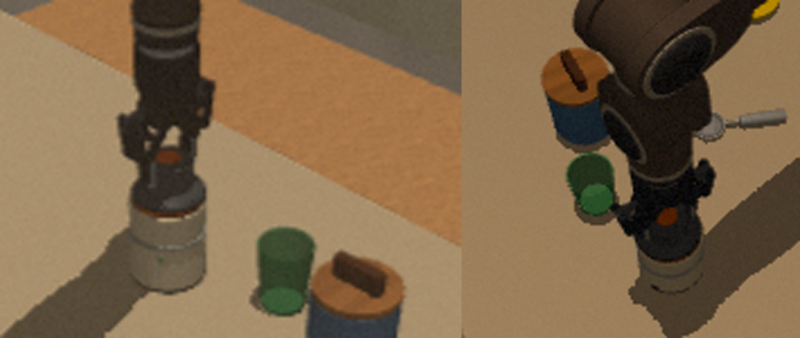

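Both lids look seated. The wooden lid sits flat on the canister and the dark lid is on the collar, with a thin orange rim still showing. The force (about 6.1 N with the lid's weight) and the travel (about 5.5 mm) both fit halfway, so I'm handing in.

```bash
python3 -c "
from rig import arm
print(arm.sign_off())"
```

```text
the job is handed in; nothing more can be done
None
```

I handed the job in with both lids seated and the arm still holding the grinder lid about halfway down (about 5.5 mm of 11 mm, estimated from height and force); the sign-off returned no verdict.

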